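# Run the fingertips along a seasoning box to fold its lids shut

### The arm

A 6-joint arm with a two-finger parallel gripper is mounted at the origin on a cart in front of the work surface, level with it; the furniture and walls round the work are solid. World frame = base frame: x ahead of the robot, y to its left, z up, the work surface at z = 0. Lengths are in m, angles in rad, forces in N, time in s.
With the tool pointing down it reaches from about 0.375 to 0.9 m from the base axis. Payload 3.1 kg.
Tool frame: the origin (TCP) lies midway between the tips of the shut fingers; the grasp point (between the pads) lies 19 mm behind it (manip.hold_point_z is the distance from the TCP to the grasp point, in m); x points along the fingers, y is the direction in which the jaws open and shut, and the axes are right-handed (so a half turn about x gives the same grasp; the last joint's range is limited). The gripper opens to 85 mm and grips with 20 to 120 N. Pads are 22 mm wide; open, the fingers measure 114 mm over their backs; the gripper's body (76 mm by 85 mm) begins 54 mm behind the grasp point. The pads swing forward as they close: fully open they stand 13 mm farther back than shut.
Start: joints at [1.008, 0.527, 1.433, -0, 1.181, -0.178], TCP at [0.235, 0.579, 0.231] pointing down, gripper open.
Joint ranges: [-3.08, 3.08], [-0.75, 2.2], [0.22, 2.44], [-1.43, 4.57], [0, 2.65], [-2.85, 2.85]. Speed limits (rad/s): [2.79, 2.79, 3.14, 3.14, 3.14, 3.14].

### API

Orientations are given as a unit quaternion [x, y, z, w].
In Python, from station import manip, snapshot gives the robot as it stands.
- The arm moves only by the tool play_rows, never from a script. Its argument "series" is a list of rows, each a list of 4 numbers: the shift along the tool's x, y, z in m, then the turn about the tool's x in degrees. In form: [[tx, ty, tz, spin], ...]. A call has 1 to 20 rows; each row is the pose to reach, as a shift and turn from the pose measured when the call began, along the tool's axes at that moment; what a row does not reach only later rows make up. A row lasts 1/10 s, in which the tool goes at most 50 mm and 8.59 degrees, less where a joint would pass 70% of its speed; a pose out of reach is approached as far as the arm can. A call with a gripper value outside its range is refused whole. "claw" is the opening in per cent of the stroke, from 0 (shut) to 100 (fully open), set as the call begins (left out, the last holds). The fingers move at their own pace and stop on an object; "force" is the grip in N (left out, the last holds). Time passes only in rows, so rows that repeat a pose let the fingers close. It gives the time, the measured TCP pose, the force and the opening at its end, in the units of the state.
- manip.sense(): the state, without advancing time (a new reading comes with each control period).
- snapshot(name): name is "scene" or "top" or "wrist"; returns a dict with "image" (384x512x3 uint8, blue, green, red), "depth" (384x512 float32, m along the optical axis (not along the pixel's ray), 0 where there is no reading), "fov_y" (degrees; the focal length in pixels is half the picture's height over the tangent of half this angle, whatever the lens; pixels are square), "cx", "cy" (the principal point, pixels), "R" (3x3) and "t" (3): a world point X has camera coordinates R X + t. Camera axes: x right, y down, z forward; pixel columns grow to the right and rows downward; lengths in m; the calibration is good to about 2 mm. A picture is of the moment at which its call begins.
- manip.sign_off(): hands the job in, once; it reports no verdict.
The state is a dict: "t": time; "q": joint angles; "qd": joint speeds; "tau": joint torques, N m; "tcp_pos": TCP position; "tool_rot": TCP orientation; "force": force on the tool from outside, world axes, zero at the start; "ft_torque": the same for the moment, N m; "finger_gap": opening from 0.0 (shut) to 1.0 (fully open).
Only numpy, scipy, OpenCV 4.12 (cv2) and the standard library are available. Lean on these libraries where they do the work, as an engineer would, in place of code of your own. Each camera call takes 0.05 s, during which the arm holds its last target.

### The job

Close the seasoning box: bring the shut fingertips to just before the first lid (the leftmost as seen from the robot, at its hinge side) and run them lightly along the row so that the five standing lids fold down in turn, from left to right, and all lie flat on the box. Nothing is grasped or lifted: only touch the lids, do not press hard, do not shove or tip the box, and leave the things around it where they are.

Things in the scene. Friction and masses are not known exactly. Their poses are not given: they have to be found in the camera images.
- caddy: Seasoning box: long white box of five compartments in a row, 240 mm long, 60 wide, 52 high, about 1 kg, loose on the worktop. Origin: centre of its underside; x along the row from lid 1 to lid 5 (roughly from the robot's left to its right, up to 0.35 rad askew), y away from the robot, z up. Five wooden lids, each 42 mm along the row, 58 wide, 4 thick, hinged every 46 mm, hinge pins across the row.
- lid1 (a joint): Opening angle (rad) of lid 1, hinged at x = -115 mm, z = 54 mm on the box: 0 shut flat (hard stop), 1.57 upright, stop at 1.75; starts at 1.2 to 1.6. Folds shut towards the box's +x and then lies 2 to 44 mm past its hinge, top at z = 56 mm. Slightly stiff: it stays at any angle, does not fall shut; 1 to 3 N of push just above the shut level folds it.
- lid2 (a joint): Opening angle (rad) of lid 2, hinged at x = -69 mm, z = 54 mm on the box: 0 shut flat (hard stop), 1.57 upright, stop at 1.75; starts at 1.2 to 1.6. Folds shut towards the box's +x and then lies 2 to 44 mm past its hinge, top at z = 56 mm. Slightly stiff: it stays at any angle, does not fall shut; 1 to 3 N of push just above the shut level folds it.
- lid3 (a joint): Opening angle (rad) of lid 3, hinged at x = -23 mm, z = 54 mm on the box: 0 shut flat (hard stop), 1.57 upright, stop at 1.75; starts at 1.2 to 1.6. Folds shut towards the box's +x and then lies 2 to 44 mm past its hinge, top at z = 56 mm. Slightly stiff: it stays at any angle, does not fall shut; 1 to 3 N of push just above the shut level folds it.
- lid4 (a joint): Opening angle (rad) of lid 4, hinged at x = 23 mm, z = 54 mm on the box: 0 shut flat (hard stop), 1.57 upright, stop at 1.75; starts at 1.2 to 1.6. Folds shut towards the box's +x and then lies 2 to 44 mm past its hinge, top at z = 56 mm. Slightly stiff: it stays at any angle, does not fall shut; 1 to 3 N of push just above the shut level folds it.
- lid5 (a joint): Opening angle (rad) of lid 5, hinged at x = 69 mm, z = 54 mm on the box: 0 shut flat (hard stop), 1.57 upright, stop at 1.75; starts at 1.2 to 1.6. Folds shut towards the box's +x and then lies 2 to 44 mm past its hinge, top at z = 56 mm. Slightly stiff: it stays at any angle, does not fall shut; 1 to 3 N of push just above the shut level folds it.
- row_start (a point): Point on the box's centre line above the hinge of lid 1, level with the top of the shut lids (x = -115 mm, z = 56 mm on the box).
- row_end (a point): The same at the far end of the row, 1 mm past the free edge of the shut lid 5 (x = +115 mm, z = 56 mm on the box).
- lemon: a lemon, 78x55x56 mm, lying on the worktop behind the box. Bystander, loose, 80 to 130 mm from the box's centre line. Origin: centre of its underside.
- garlic: a garlic bulb, 53 mm across and high, behind the box. Bystander, loose, 80 to 130 mm from the box's centre line. Origin: centre of its underside.
- salt_shaker: a glass salt shaker, 44 mm across, 90 mm high, standing behind the box. Bystander, loose, 80 to 130 mm from the box's centre line. Origin: centre of its underside.
- timer: a round wind-up kitchen timer, 67 mm across, 50 mm high, on the robot's side of the box. Bystander, loose, 80 to 130 mm from the box's centre line. Origin: centre of its underside.
- peeler: a vegetable peeler, 170x25x18 mm, lying on the robot's side of the box. Bystander, loose, 80 to 130 mm from the box's centre line. Origin: centre of its underside.
There are look-alikes about, which are no part of the job. What is shaped like the caddy but orange is not meant.

How it is judged:
On the way, in this order (a step that is already met when the one before it is completed fails the run):
1. lid 1 is folded over (below 0.6 rad) (value of joint lid1 below 0.6 rad), for 0.02 s.
2. lid 2 is folded over (below 0.6 rad) after the one before it (value of joint lid2 below 0.6 rad), for 0.02 s.
3. lid 3 is folded over (below 0.6 rad) after the one before it (value of joint lid3 below 0.6 rad), for 0.02 s.
4. lid 4 is folded over (below 0.6 rad) after the one before it (value of joint lid4 below 0.6 rad), for 0.02 s.
5. lid 5 is folded over (below 0.6 rad) after the one before it (value of joint lid5 below 0.6 rad), for 0.02 s.
At the end, for the whole second after the job is handed in: All five lids are within 0.15 rad of shut (free edge less than about 6 mm up); the box stands level and at rest within 40 mm of where it stood; each bystander is within 20 mm of where it was (value of joint each of lid1, lid2, lid3, lid4, lid5 below 0.15 rad and distance of caddy from where it was at the start of the episode below 0.04 m and angle between caddy's own z axis and vertical below 0.05 rad and linear speed of caddy below 0.02 m/s and distance of each of lemon, garlic, salt_shaker, timer, peeler from where it was at the start of the episode below 0.02 m); the robot touches nothing.
It fails at once if the box is shoved more than 40 mm (distance of caddy from where it was at the start of the episode above 0.04 m).
It fails at once if the box is lifted or tipped (height (world z) of caddy above 0.012 m or angle between caddy's own z axis and vertical above 0.12 rad).
It fails at once if the fingers press on the box or its lids with more than 25 N (contact force between the fingers and caddy above 25 N).
It fails at once if a bystander is shoved (20 mm) or lifted (distance of any of lemon, garlic, salt_shaker, timer, peeler from where it was at the start of the episode above 0.02 m).
It also fails if it takes over 48 s, if anything falls off the work surface, if the arm or the gripper's body presses on something with over 40 N, if the wrist force passes 120 N, or if a joint passes its speed limit or range.

## Working session

There is one attempt and no reset: what is moved stays moved. The work goes in short steps, Python scripts to look and compute and a tool call to move; the robot and the scene stay as the last step left them, time stands still between calls to the robot, and variables do not carry over. Pictures are saved under pics/ and viewed, and the job is handed in when it is done.

Besides the shell and the picture viewer there is one more tool, called after ">>>" in YAML: its name, and indented under it one key for each argument. play_rows: Moves the arm, as the interface text tells. Its arguments: {"type":"object","properties":{"series":{"type":"array","items":{"type":"array","items":{"type":"number"}}},"claw":{"type":"number"},"force":{"type":"number"}},"required":["series"]}

```bash
mkdir -p pics; ls; python3 - <<'E'
from station import manip, snapshot
import cv2, numpy as np
s=manip.sense(); print(s)
for n in ["scene","top","wrist"]:
    d=snapshot(n); cv2.imwrite(f"pics/{n}0.png",d["image"]); np.savez(f"/tmp/{n}0.npz",**d)
    print(n,d["fov_y"],d["cx"],d["cy"],d["R"],d["t"])
E
```

```text
pics
{'t': 0.0, 'q': array([ 1.00751621e+00,  5.28493258e-01,  1.43390757e+00, -8.42246306e-07,
        1.18138964e+00, -1.78484533e-01]), 'qd': array([-0.00026808,  0.00175715, -0.00102407, -0.00015794, -0.00052265,
        0.00038645]), 'tau': array([-1.13003585e-03, -4.42358601e+01, -1.78020608e+01, -2.90773896e-04,
        8.71114869e-03,  1.50406186e-05]), 'tcp_pos': array([0.23418084, 0.57869538, 0.2303153 ]), 'tool_rot': array([ 0.1344835 ,  0.69434062, -0.13593212,  0.69377788]), 'force': array([0.5205207 , 0.01665086, 0.18677644]), 'ft_torque': array([0.00943897, 0.03015821, 0.01608908]), 'finger_gap': 1.002349381151189}
scene 47.625857964008276 259.67334357925506 190.4799503144041 [[ 9.02772780e-01 -4.30117426e-01  5.54874780e-04]
 [-3.22958962e-01 -6.78708950e-01 -6.59584468e-01]
 [ 2.84075372e-01  5.95275702e-01 -7.51630242e-01]] [-0.41678369  0.28097445  0.73980807]
top 52.45581458643329 256.1919070918574 191.04177562914958 [[ 0.00457803 -0.99987257  0.0152934 ]
 [-0.98725958 -0.00695172 -0.15896603]
 [ 0.15905209 -0.0143708  -0.9871656 ]] [0.09995636 0.53245754 0.92678156]
wrist 67.3560467921065 251.34851113223476 189.19060612242822 [[ 0.37605149  0.92659723 -0.00168463]
 [ 0.89053987 -0.36091448  0.27691058]
 [ 0.25597657 -0.10563287 -0.96089421]] [-0.62412934 -0.03526275  0.37991213]
```

View pics/scene0.png

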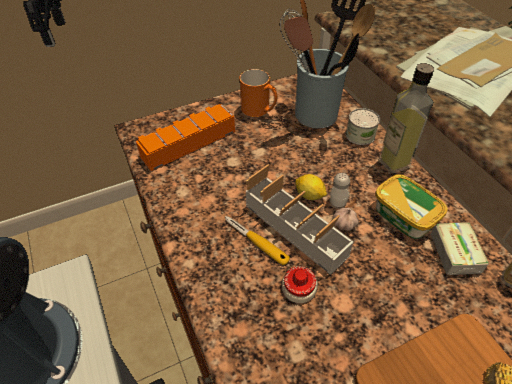

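View pics/top0.png

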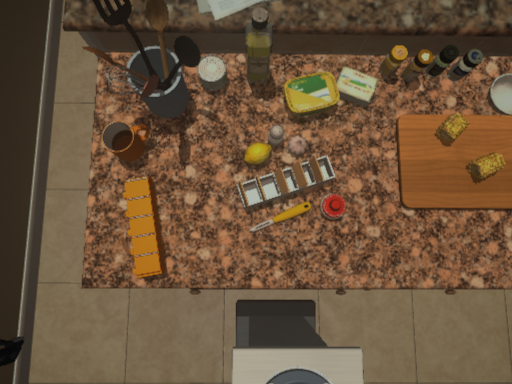

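View pics/wrist0.png

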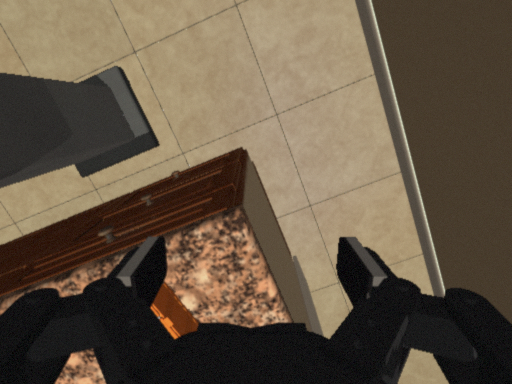

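The white box sits at about (238–335, 157–207) in the top view, with the lemon, shaker and garlic behind it and the peeler and timer in front. Next I'll enlarge it and use the depth image.

```bash
cat > h.py <<'E'
import numpy as np, cv2
def pts(d):
    dep=d["depth"];H,W=dep.shape;f=H/2/np.tan(np.radians(float(d["fov_y"]))/2)
    u,v=np.meshgrid(np.arange(W),np.arange(H))
    c=np.stack([(u-d["cx"])/f*dep,(v-d["cy"])/f*dep,dep],-1)
    return (c-d["t"])@d["R"]   # R^T(c-t)
def ray(d,u,v,z):
    H=d["depth"].shape[0];f=H/2/np.tan(np.radians(float(d["fov_y"]))/2)
    R=d["R"];o=-R.T@d["t"];r=R.T@np.array([(u-d["cx"])/f,(v-d["cy"])/f,1])
    return o+r*(z-o[2])/r[2]
def proj(d,X):
    H=d["depth"].shape[0];f=H/2/np.tan(np.radians(float(d["fov_y"]))/2)
    c=np.asarray(X)@d["R"].T+d["t"];return np.stack([c[...,0]/c[...,2]*f+d["cx"],c[...,1]/c[...,2]*f+d["cy"]],-1)
E
python3 - <<'E'
import numpy as np,cv2
from h import *
d=dict(np.load("/tmp/top0.npz")); im=d["image"]
cv2.imwrite("pics/topc.png",cv2.resize(im[140:240,225:360],None,fx=5.5,fy=5.5,interpolation=cv2.INTER_NEAREST))
e=dict(np.load("/tmp/scene0.npz"))
cv2.imwrite("pics/scc.png",cv2.resize(e["image"][160:310,215:375],None,fx=4,fy=4,interpolation=cv2.INTER_NEAREST))
P=pts(d)
h=P[140:240,225:360,2]
print(np.percentile(h,[5,25,50,75,95,99]))
cv2.imwrite("pics/hm.png",cv2.resize(cv2.applyColorMap(np.clip(h*2500,0,255).astype(np.uint8),cv2.COLORMAP_JET),None,fx=5.5,fy=5.5,interpolation=cv2.INTER_NEAREST))
E
```

```text
[-0.00354296 -0.00151032  0.00026422  0.01232685  0.07174908  0.09614351]
```

View pics/topc.png

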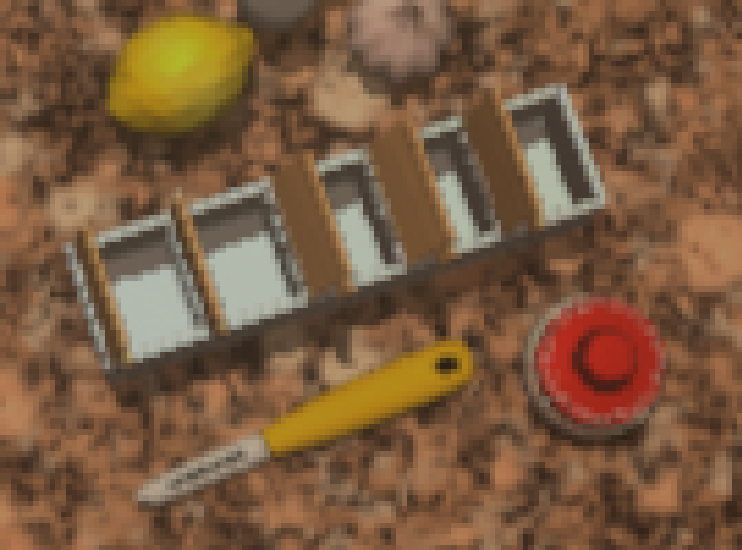

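View pics/scc.png

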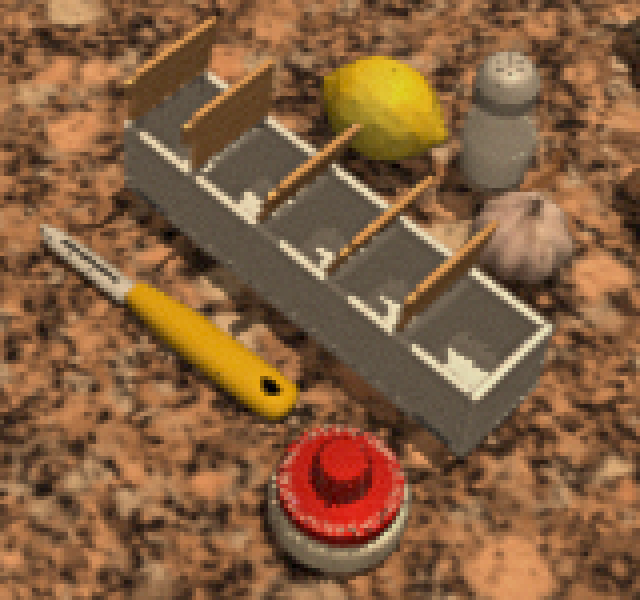

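View pics/hm.png

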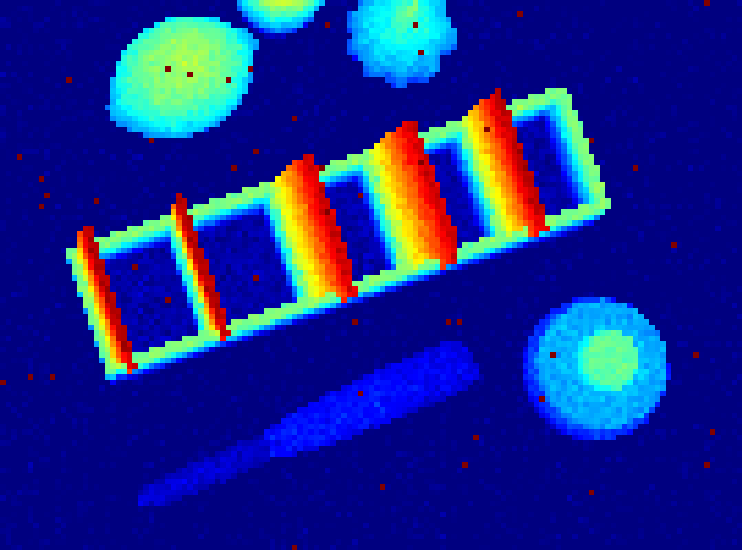

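```bash
python3 - <<'E'
import numpy as np,cv2
from h import *
d=dict(np.load("/tmp/top0.npz")); P=pts(d)
C=[]
for x,y in [(68,248),(567,88),(608,208),(108,376)]:
    C.append(ray(d,225+x/5.5-.5,140+y/5.5-.5,.052))
C=np.array(C); print("corners LB RB RF LF",C.round(4)); print(C.mean(0), [np.linalg.norm(C[i]-C[(i+1)%4]) for i in range(4)])
# depth: rim points
sub=P[140:240,225:360].reshape(-1,3)
c0=C.mean(0); ex=(C[1]+C[2]-C[0]-C[3]);ex/=np.linalg.norm(ex); 
for it in range(2):
  ey=np.array([-ex[1],ex[0],0])
  loc=np.c_[(sub-c0)@ex,(sub-c0)@ey,sub[:,2]]
  m=(abs(loc[:,2]-.052)<.006)&(abs(loc[:,0])<.135)&(abs(loc[:,1])<.04)
  (c,s,a)=cv2.minAreaRect(sub[m][:,:2].astype(np.float32)); print("rect",c,s,a,m.sum(),np.median(sub[m][:,2]))
print("angle from corners: ex",ex, np.degrees(np.arctan2(ex[1],ex[0])))
print("row start",C.mean(0)-.115*ex,"end",C.mean(0)+.115*ex)
for n,z in [("scene",0)]:
    e=dict(np.load("/tmp/scene0.npz"))
    im=cv2.resize(e["image"],None,fx=1.5,fy=1.5)
    pc=[]
    for sx in(-.12,.12):
        for sy in(-.03,.03):
            for zz in (0,.052): pc.append([*(c0+sx*ex+sy*ey)[:2],zz])
    for p in proj(e,np.array(pc)): cv2.circle(im,tuple(int(q) for q in (p*1.5)),3,(0,255,0),1)
    cv2.imwrite("pics/chk.png",im)
    # lids tips in the top view: local height per lid
m=(abs(loc[:,1])<.02)&(sub[:,2]<.12)
for k in range(5):
    hx=-.115+.046*k
    q=m&(loc[:,0]>hx-.012)&(loc[:,0]<hx+.034)&(sub[:,2]>.06)
    L=loc[q]; t=L[L[:,2]>np.percentile(L[:,2],70)]
    print(k+1,t.mean(0)-[hx,0,.054],np.degrees(np.arctan2(t[:,2].mean()-.054,t[:,0].mean()-hx)))
# obstacles around: points higher than 0.01 local
E
```

```text
corners LB RB RF LF [[ 0.546   0.1509  0.052 ]
 [ 0.6216 -0.0751  0.052 ]
 [ 0.5661 -0.0923  0.052 ]
 [ 0.4884  0.1324  0.052 ]]
[0.55552597 0.0289793  0.052     ] [np.float64(0.23830846637542638), np.float64(0.05809462109544503), np.float64(0.23775921939009093), np.float64(0.060444280930743347)]
rect (0.5566378831863403, 0.028478659689426422) (0.06031554937362671, 0.2401738166809082) 18.839637756347656 454 0.0511157178031848
rect (0.5566378831863403, 0.028478659689426422) (0.06031554937362671, 0.2401738166809082) 18.839637756347656 454 0.0511157178031848
angle from corners: ex [ 0.32191864 -0.94676734  0.        ] -71.2210039366825
row start [0.51850533 0.13785754 0.052     ] end [ 0.59254662 -0.07989895  0.052     ]
1 [ 0.00589335 -0.00010202  0.04365463] 82.31157916071068
2 [ 0.00161549 -0.00088073  0.04359122] 87.87759439591116
3 [ 0.0133783  -0.00062581  0.03896257] 71.04943496271628
4 [0.01431226 0.00111123 0.03854546] 69.62961410885511
5 [ 0.00836666 -0.00036832  0.04119464] 78.51934014559755
```

View pics/chk.png

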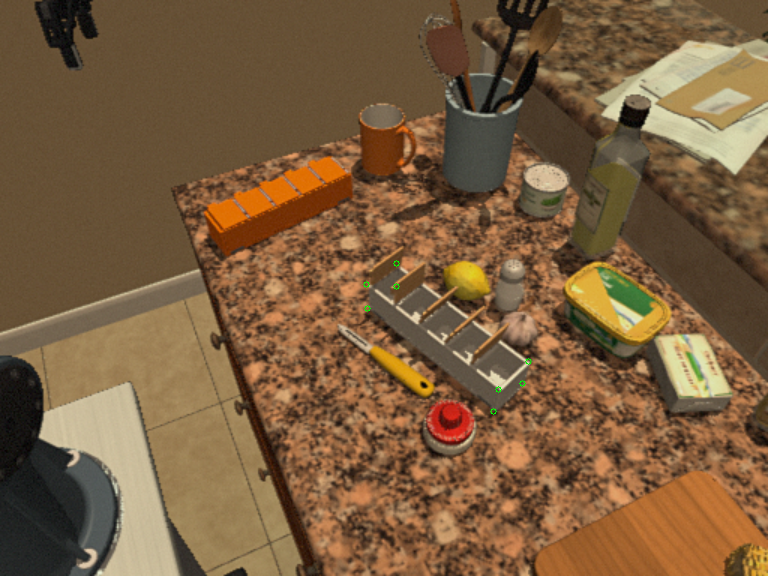

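Both views agree on the box pose: centre (0.556, 0.029), row direction −71.2°, lids hinged at the left ends. Next I'll work out the approach shift and spin in tool axes.

```bash
cat > g.py <<'E'
import numpy as np
from scipy.spatial.transform import Rotation as Ro
from station import manip
a=np.radians(-71.2); ex=np.array([np.cos(a),np.sin(a),0]); ey=np.array([-ex[1],ex[0],0]); c=np.array([.556,.0287,0])
def st():
    s=manip.sense(); R=Ro.from_quat(s["tool_rot"]).as_matrix(); p=s["tcp_pos"]
    print("t",round(s["t"],2),"p",p.round(4),"local",((p-c)@ex).round(4),((p-c)@ey).round(4),"F",s["force"].round(2),"gap",round(s["finger_gap"],3),"q",s["q"].round(2))
    return R,p
def shift(R,p,lx,ly,z):
    T=c+lx*ex+ly*ey+[0,0,z]; return ((T-p)@R).round(4)
def spin(R):
    # about tool x so tool y lies along +-ex ; or tool z
    al=np.degrees(np.arctan2(ex@R[:,2],ex@R[:,1])); return al
E
python3 - <<'E'
from g import *
R,p=st(); print(R.round(3)); print(shift(R,p,-.16,0,.23),shift(R,p,-.16,0,.12),spin(R))
E
```

```text
t 0.15 p [0.2343 0.5788 0.2306] local -0.6245 -0.1273 F [ 0.9  -0.27  0.66] gap 1.003 q [ 1.01  0.53  1.43  0.    1.18 -0.18]
[[-0.001  0.375  0.927]
 [-0.001  0.927 -0.375]
 [-1.    -0.002 -0.   ]]
[ 0.0009 -0.2681  0.4001] [ 0.1109 -0.2679  0.4001] 139.150616331427
```

>>> play_rows:
  series:
    - [0, -0.02, 0.03, -3]
    - [0, -0.04, 0.06, -6]
    - [0, -0.06, 0.09, -9]
    - [0, -0.08, 0.12, -12]
    - [0, -0.1, 0.15, -15]
    - [0, -0.12, 0.18, -18]
    - [0, -0.14, 0.21, -21]
    - [0, -0.16, 0.24, -24]
    - [0, -0.18, 0.27, -27]
    - [0, -0.2, 0.3, -30]
    - [0, -0.22, 0.33, -33]
    - [0, -0.24, 0.36, -36]
    - [0, -0.26, 0.385, -39]
    - [0, -0.268, 0.4, -40.8]
    - [0, -0.268, 0.4, -40.8]
    - [0, -0.268, 0.4, -40.8]
  claw: 0
  force: 20

```text
t: 1.75
tcp_pos: [0.5039, 0.1804, 0.2306]
tool_rot: [-0.115, 0.699, 0.114, 0.697]
force: [-0.3, 1.2, -0.3]
finger_gap: -0.003
```

```bash
python3 - <<'E'
from g import *
R,p=st(); print(R.round(3)); print(shift(R,p,-.16,0,.12),spin(R))
E
```

```text
t 1.75 p [0.5039 0.1804 0.2306] local -0.1604 -0.0004 F [-0.3   1.18 -0.32] gap -0.003 q [ 0.14  0.41  1.66 -0.    1.08 -1.76]
[[-0.002 -0.32   0.947]
 [-0.001  0.947  0.32 ]
 [-1.    -0.    -0.002]]
[ 0.1106 -0.0004  0.0007] 179.86083440253114
```

>>> play_rows:
  series:
    - [0.02, 0, 0, 0]
    - [0.04, 0, 0, 0]
    - [0.06, 0, 0, 0]
    - [0.08, 0, 0, 0]
    - [0.1, 0, 0, 0]
    - [0.12, 0, 0, 0]
    - [0.13, 0, 0, 0]
    - [0.14, 0, 0, 0]
    - [0.14, 0, 0, 0]
    - [0.14, 0, 0, 0]

```text
t: 2.75
tcp_pos: [0.5037, 0.1806, 0.0909]
tool_rot: [-0.115, 0.698, 0.115, 0.697]
force: [1.1, 0.8, 0.7]
finger_gap: 0.002
```

```bash
python3 - <<'E'
from g import *
from station import snapshot
from h import *
R,p=st(); print(shift(R,p,-.16,0,.06),spin(R))
d=snapshot("scene"); i=d["image"]; 
cv2.imwrite("pics/s1.png",cv2.resize(i[90:310,195:375],None,fx=2.7,fy=2.7,interpolation=cv2.INTER_CUBIC))
d=snapshot("top"); cv2.imwrite("pics/t1.png",cv2.resize(d["image"][130:240,205:360],None,fx=5,fy=5,interpolation=cv2.INTER_CUBIC))
d=snapshot("wrist"); cv2.imwrite("pics/w1.png",d["image"])
E
```

```text
t 2.75 p [0.5037 0.1806 0.0909] local -0.1606 -0.0005 F [1.07 0.79 0.66] gap 0.002 q [ 0.14  0.62  1.77 -0.    0.75 -1.76]
[ 0.0309 -0.0006  0.0006] 179.87970667287675
```

View pics/s1.png

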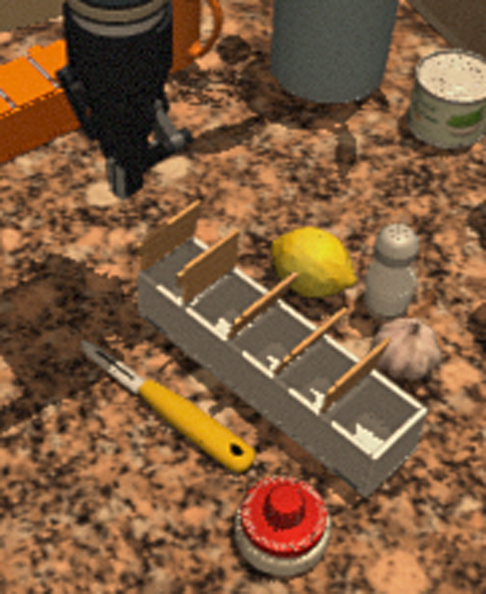

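View pics/t1.png

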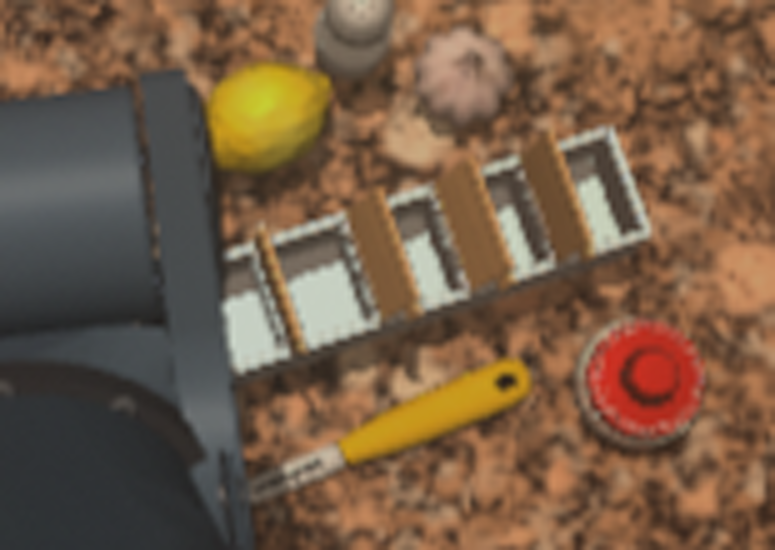

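View pics/w1.png

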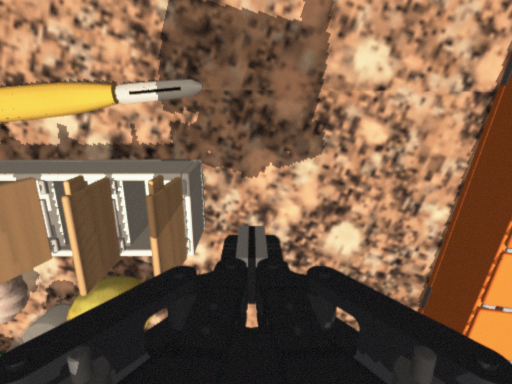

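Fingertips are shut and in line with the row, just left of lid 1 (scene view tip at about (125,190); wrist view shows the tip on the row's centre band, with lid 1 at column 165). I'll descend to z ≈ 0.059 and then sweep.

>>> play_rows:
  series:
    - [0.01, 0, 0, 0]
    - [0.02, 0, 0, 0]
    - [0.03, 0, 0, 0]
    - [0.032, 0, 0, 0]
    - [0.032, -0.004, 0.0005, 0]
    - [0.032, -0.008, 0.0005, 0]
    - [0.032, -0.012, 0.0005, 0]
    - [0.032, -0.016, 0.0005, 0]
    - [0.032, -0.02, 0.0005, 0]
    - [0.032, -0.023, 0.0005, 0]
    - [0.032, -0.026, 0.0005, 0]
    - [0.032, -0.029, 0.0005, 0]
    - [0.032, -0.032, 0.0005, 0]
    - [0.032, -0.035, 0.0005, 0]
    - [0.032, -0.038, 0.0005, 0]
    - [0.032, -0.041, 0.0005, 0]

```text
t: 4.5
tcp_pos: [0.5177, 0.1415, 0.0594]
tool_rot: [-0.115, 0.698, 0.114, 0.697]
force: [-1.8, 1.9, 0.2]
finger_gap: -0.001
```

```bash
python3 - <<'E'
from g import *
from station import snapshot
from h import *
R,p=st(); print(shift(R,p,.125,0,.059),spin(R))
d=snapshot("scene"); i=d["image"]; 
cv2.imwrite("pics/s2.png",cv2.resize(i[90:310,195:375],None,fx=2.7,fy=2.7,interpolation=cv2.INTER_CUBIC))
E
```

```text
t 4.5 p [0.5177 0.1415 0.0594] local -0.1191 0.0001 F [-1.76  1.87  0.19] gap -0.001 q [ 0.06  0.68  1.79 -0.    0.68 -1.84]
[ 0.0005 -0.2441  0.0005] 179.85871455948381
```

View pics/s2.png

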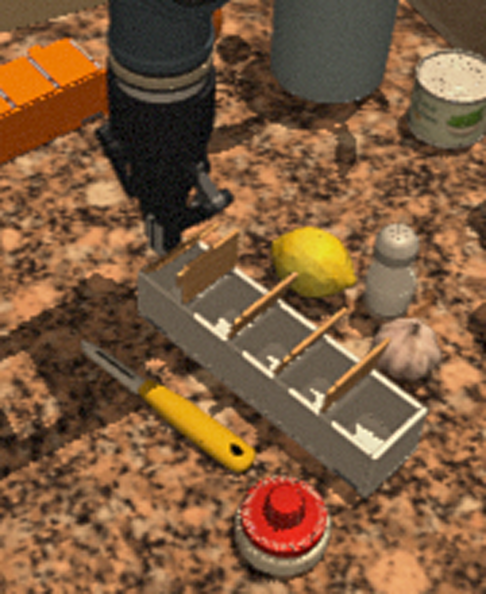

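Lid 1 is folding under the fingertip and the box hasn't moved. Carrying on along the row.

>>> play_rows:
  series:
    - [0, -0.003, 0, 0]
    - [0, -0.006, 0, 0]
    - [0, -0.009, 0, 0]
    - [0, -0.012, 0, 0]
    - [0, -0.015, 0, 0]
    - [0, -0.018, 0, 0]
    - [0, -0.021, 0, 0]
    - [0, -0.024, 0, 0]
    - [0, -0.027, 0, 0]
    - [0, -0.03, 0, 0]
    - [0, -0.033, 0, 0]
    - [0, -0.036, 0, 0]
    - [0, -0.039, 0, 0]
    - [0, -0.042, 0, 0]
    - [0, -0.045, 0, 0]
    - [0, -0.048, 0, 0]
    - [0, -0.051, 0, 0]
    - [0, -0.054, 0, 0]

```text
t: 6.35
tcp_pos: [0.5353, 0.0897, 0.0594]
tool_rot: [-0.115, 0.698, 0.114, 0.698]
force: [-0.2, -0.4, 0.3]
finger_gap: -0.001
```

```bash
python3 - <<'E'
from g import *
from station import snapshot
from h import *
R,p=st(); print(shift(R,p,.125,0,.059),spin(R))
d=snapshot("scene"); i=d["image"]; 
cv2.imwrite("pics/s3.png",cv2.resize(i[90:310,195:375],None,fx=2.7,fy=2.7,interpolation=cv2.INTER_CUBIC))
E
```

```text
t 6.35 p [0.5353 0.0897 0.0594] local -0.0644 0.0001 F [-0.21 -0.36  0.35] gap -0.001 q [-0.04  0.68  1.77 -0.    0.69 -1.93]
[ 0.0006 -0.1894  0.0004] 179.84953845452654
```

View pics/s3.png

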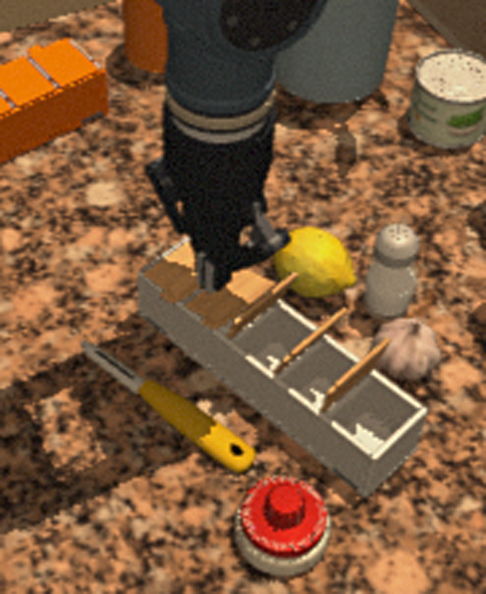

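Lids 1 and 2 are down, forces are small, and the box and bystanders haven't moved. Continuing.

>>> play_rows:
  series:
    - [0, -0.003, 0, 0]
    - [0, -0.006, 0, 0]
    - [0, -0.009, 0, 0]
    - [0, -0.012, 0, 0]
    - [0, -0.015, 0, 0]
    - [0, -0.018, 0, 0]
    - [0, -0.021, 0, 0]
    - [0, -0.024, 0, 0]
    - [0, -0.027, 0, 0]
    - [0, -0.03, 0, 0]
    - [0, -0.033, 0, 0]
    - [0, -0.036, 0, 0]
    - [0, -0.039, 0, 0]
    - [0, -0.042, 0, 0]
    - [0, -0.045, 0, 0]
    - [0, -0.048, 0, 0]
    - [0, -0.051, 0, 0]
    - [0, -0.054, 0, 0]
    - [0, -0.057, 0, 0]
    - [0, -0.06, 0, 0]

```text
t: 8.4
tcp_pos: [0.5549, 0.0322, 0.0595]
tool_rot: [-0.115, 0.698, 0.114, 0.698]
force: [0.5, 0.3, -0.1]
finger_gap: -0.003
```

>>> play_rows:
  series:
    - [0, -0.003, 0, 0]
    - [0, -0.006, 0, 0]
    - [0, -0.009, 0, 0]
    - [0, -0.012, 0, 0]
    - [0, -0.015, 0, 0]
    - [0, -0.018, 0, 0]
    - [0, -0.021, 0, 0]
    - [0, -0.024, 0, 0]
    - [0, -0.027, 0, 0]
    - [0, -0.03, 0, 0]
    - [0, -0.033, 0, 0]
    - [0, -0.036, 0, 0]
    - [0, -0.039, 0, 0]
    - [0, -0.042, 0, 0]
    - [0, -0.045, 0, 0]
    - [0, -0.048, 0, 0]
    - [0, -0.051, 0, 0]
    - [0, -0.054, 0, 0]
    - [0, -0.057, 0, 0]
    - [0, -0.06, 0, 0]

```text
t: 10.4
tcp_pos: [0.5742, -0.0249, 0.0596]
tool_rot: [-0.115, 0.698, 0.114, 0.698]
force: [-1.4, -0.6, -0.9]
finger_gap: 0.001
```

```bash
python3 - <<'E'
from g import *
from station import snapshot
from h import *
R,p=st(); print(shift(R,p,.125,0,.059),spin(R))
d=snapshot("scene"); i=d["image"]; 
cv2.imwrite("pics/s4.png",cv2.resize(i[90:310,195:375],None,fx=2.7,fy=2.7,interpolation=cv2.INTER_CUBIC))
E
```

```text
t 10.4 p [ 0.5742 -0.0249  0.0596] local 0.0566 -0.0001 F [-1.39 -0.62 -0.89] gap 0.001 q [-0.24  0.71  1.69 -0.    0.75 -2.13]
[ 0.0007 -0.0684  0.0003] 179.83688223720154
```

View pics/s4.png

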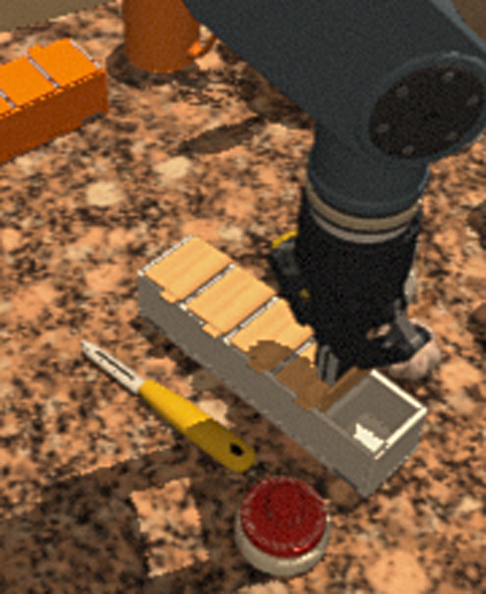

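Lids 1–4 are down and lid 5 is next. Finishing the run past its free edge, then lifting.

>>> play_rows:
  series:
    - [0.0005, -0.003, 0, 0]
    - [0.0005, -0.006, 0, 0]
    - [0.0005, -0.009, 0, 0]
    - [0.0005, -0.012, 0, 0]
    - [0.0005, -0.015, 0, 0]
    - [0.0005, -0.018, 0, 0]
    - [0.0005, -0.021, 0, 0]
    - [0.0005, -0.024, 0, 0]
    - [0.0005, -0.027, 0, 0]
    - [0.0005, -0.03, 0, 0]
    - [0.0005, -0.033, 0, 0]
    - [0.0005, -0.036, 0, 0]
    - [0.0005, -0.039, 0, 0]
    - [0.0005, -0.042, 0, 0]
    - [0.0005, -0.045, 0, 0]
    - [0.0005, -0.048, 0, 0]
    - [0.0005, -0.051, 0, 0]
    - [0.0005, -0.054, 0, 0]
    - [0.0005, -0.057, 0, 0]
    - [0.0005, -0.06, 0, 0]

```text
t: 12.45
tcp_pos: [0.5938, -0.0825, 0.0592]
tool_rot: [-0.115, 0.698, 0.114, 0.698]
force: [-0.8, 0.2, -0.1]
finger_gap: -0.003
```

>>> play_rows:
  series:
    - [0, -0.003, 0, 0]
    - [0, -0.006, 0, 0]
    - [0, -0.01, 0, 0]
    - [0, -0.015, 0, 0]
    - [0, -0.02, 0, 0]
    - [-0.01, -0.02, 0, 0]
    - [-0.03, -0.02, 0, 0]
    - [-0.06, -0.02, 0, 0]
    - [-0.09, -0.02, 0, 0]
    - [-0.12, -0.02, 0, 0]
    - [-0.14, -0.02, 0, 0]
    - [-0.14, -0.05, 0, 0]
    - [-0.14, -0.08, 0, 0]
    - [-0.14, -0.11, 0, 0]
    - [-0.14, -0.14, 0, 0]
    - [-0.14, -0.17, 0, 0]
    - [-0.14, -0.19, 0, 0]
    - [-0.14, -0.2, 0, 0]
    - [-0.14, -0.2, 0, 0]

```text
t: 14.35
tcp_pos: [0.6575, -0.2729, 0.1998]
tool_rot: [-0.115, 0.698, 0.113, 0.698]
force: [-0.9, 0.6, 0.3]
finger_gap: -0.0
```

```bash
python3 - <<'E'
from g import *
from station import snapshot
from h import *
R,p=st()
d=snapshot("scene"); i=d["image"]; 
cv2.imwrite("pics/s5.png",cv2.resize(i[140:310,195:375],None,fx=3.3,fy=3.3,interpolation=cv2.INTER_CUBIC))
d=snapshot("top"); cv2.imwrite("pics/t5.png",cv2.resize(d["image"][130:240,205:360],None,fx=5,fy=5,interpolation=cv2.INTER_CUBIC))
P=pts(d)[130:240,205:360].reshape(-1,3); lx=(P-c)@ex; ly=(P-c)@ey
m=(abs(ly)<.025)
for k in range(5):
    h=-.115+.046*k
    a=m&(lx>h+.005)&(lx<h+.041)&(P[:,2]<.12); A=np.c_[lx[a]-h,np.ones(a.sum())]
    print(k+1,np.polyfit(lx[a]-h,P[a,2],1).round(3),np.median(P[a&(lx>h+.03),2]).round(4))
b=(lx>-.14)&(lx<.14)&(abs(ly)<.045)&(abs(P[:,2]-.054)<.008)
print(cv2.minAreaRect(P[b][:,:2].astype(np.float32)))
E
```

```text
t 14.35 p [ 0.6575 -0.2729  0.1998] local 0.3182 -0.0011 F [-0.86  0.65  0.29] gap -0.0 q [-0.55  0.68  1.22 -0.    1.24 -2.44]
1 [0.087 0.055] 0.0575
2 [0.142 0.053] 0.0578
3 [0.17  0.052] 0.0576
4 [0.088 0.054] 0.0576
5 [0.071 0.055] 0.0573
((0.5538005232810974, 0.027866587042808533), (0.06601834297180176, 0.23948541283607483), 18.70969581604004)
```

View pics/s5.png

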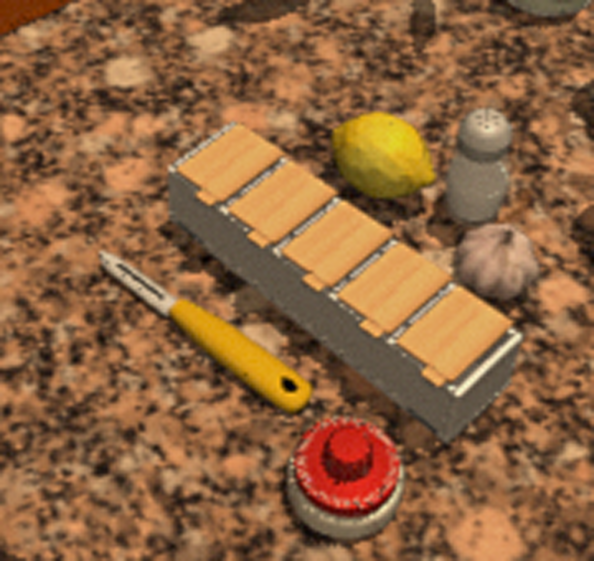

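View pics/t5.png

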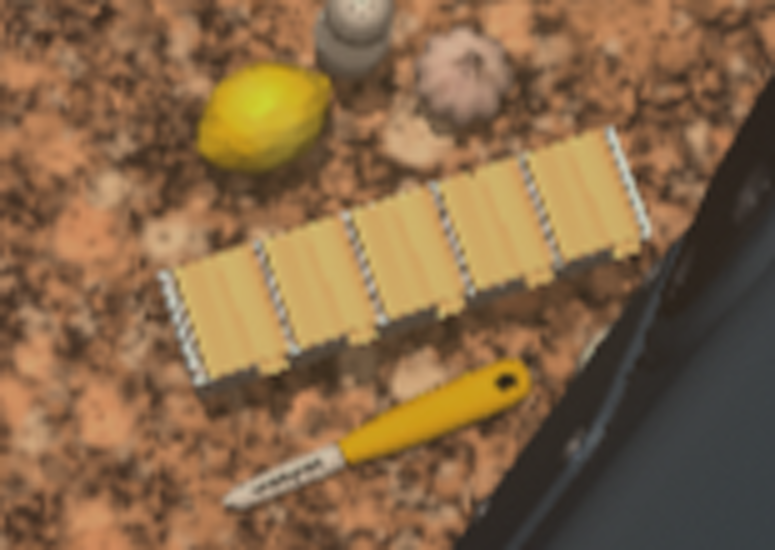

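All five lids look flat and nothing else has moved. The slope fit is noisy, though (0.17 for lid 3 against a 0.15 limit), so I'll redo it robustly.

```bash
python3 - <<'E'
from g import *
from station import snapshot
from h import *
from scipy.stats import theilslopes
Ps=np.concatenate([pts(snapshot("top"))[130:240,205:360].reshape(-1,3) for _ in range(4)])
lx=(Ps-c)@ex; ly=(Ps-c)@ey
for k in range(5):
    h=-.115+.046*k
    a=(abs(ly)<.024)&(lx>h+.006)&(lx<h+.040)&(abs(Ps[:,2]-.056)<.012)
    i=np.where(a)[0]; s=theilslopes(Ps[i,2],lx[i]-h)
    print(k+1,len(i),np.round(s,4),"near/far med",np.median(Ps[a&(lx<h+.015),2]).round(4),np.median(Ps[a&(lx>h+.031),2]).round(4))
E
```

```text
1 1082 [0.0774 0.0551 0.0673 0.0875] near/far med 0.056 0.058
2 1064 [0.0835 0.0549 0.073  0.0941] near/far med 0.0559 0.0579
3 1061 [0.0774 0.0551 0.0665 0.0886] near/far med 0.0559 0.0578
4 1066 [0.064  0.0551 0.0535 0.0746] near/far med 0.0555 0.0574
5 1049 [0.074  0.055  0.0636 0.0846] near/far med 0.0556 0.0576
```

All lids sit at about 0.065–0.085 rad, which matches the 3 mm clearance of the pass and is well under 0.15. Handing in.

```bash
python3 -c "
from station import manip
print(manip.sign_off())"
```

```text
the job is handed in; nothing more can be done
None
```

The five lids are folded down and I handed the job in at about 14.6 s; hand-in reports no verdict. I shut the fingertips, lowered them just before lid 1 and ran them once along the row at about 30 mm/s with the tips at z ≈ 0.059 m. Then I lifted them and moved clear.

**Lids:** a robust fit to four depth pictures puts all five at about 0.06–0.08 rad, against the 0.15 limit. A first plain fit disagreed, giving 0.14 for lid 2 and 0.17 for lid 3. I put that down to stray depth readings, because the robust fit rejected them. I watched the lids fold in pictures only up to lid 4. Lid 5 was seen flat afterwards.

**Box and surroundings:** the box's measured centre shifted by about 3 mm, which is close to the measuring error. In the last scene picture the lemon, garlic, salt shaker, timer and peeler look unmoved, by eye only. The wrist force read at the end of each move was about 2.6 N at most. It was not read between those points.

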